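Lay out the riveting and dyeing place on a leatherworker's bench

ROBOT

A 6-joint arm with a two-finger parallel gripper is mounted at the origin on the work surface. World frame = base frame: x ahead of the robot, y to its left, z up, the work surface at z = 0. Lengths are in m, angles in degrees, forces in N, time in s.
With the tool pointing down it reaches from about 0.35 to 0.725 m from the base axis. Payload 4.3 kg.
Tool frame: the origin (TCP) lies at the very end of the fingers, on their centre line; the grasp point (between the pads) lies 19 mm behind it; z points along the fingers, y is the line along which they close (so a half turn about z gives the same grasp; the last joint's range is limited). The gripper opens to 85 mm and grips with 20 to 120 N. Pads are 22 mm wide; open, the fingers measure 114 mm over their backs; the gripper's body (76 mm by 85 mm) begins 54 mm behind the grasp point. The pads swing forward as they close: fully open they stand 13 mm farther back than shut.
Start: joints at [58.482, 21.618, 4.641, 73.018, 0, 83.68], TCP at [0.245, 0.52, 0.231] pointing down, gripper open.
Joint ranges: [-156.06, 156.06], [-48.1, 94.91], [-58.44, 69.94], [-101.28, 121.22], [-78.64, 73.56], [-180, 180]. Speed limits (degrees/s): [147.25, 147.25, 180, 180, 180, 180].

INTERFACE

Orientations are given as [roll, pitch, yaw] about the fixed x, y, z axes, in that order (R = Rz(yaw) Ry(pitch) Rx(roll)).
In Python, from cell import r, imaging gives the robot as it stands. Calls block until the motion is done:
- r.reach(position, orientation): joint-space move of the TCP to a pose.
- r.servo_line(position, orientation=None, rate=0.15, f_stop=None): straight line of the TCP; orientation=None keeps the orientation; rate is the mean speed in m/s. With f_stop (N) it stops when the force on the tool has changed by that much, and returns True; else False.
- r.move_joints(angles): joint-space move.
- r.gripper_to(opening, effort=None): finger opening in m; effort is the grip in N (None keeps the last); returns when the fingers have stopped.
- r.sleep(seconds).
- r.ik(position, orientation): joint angles nearest the present ones, or None.
- imaging.get_image(name): name is "scene" or "top" or "wrist"; returns a dict with "img" (400x640x3 uint8, red, green, blue), "z_map" (400x640 float32, m along the optical axis (not along the pixel's ray), 0 where there is no reading), "fx", "fy", "cx", "cy" (pixels), "eye" and "attitude" of the camera in the world; the wrist camera has in their place "tool_from_camera" (4x4, takes a point from camera to tool coordinates, whose origin is the TCP and whose axes are the flange's). Camera axes: x right, y down, z forward; pixel columns grow to the right and rows downward; lengths in m; the calibration is good to about 2 mm. A picture is of the moment at which its call begins: read the wrist's pose just before it.
A pose or a line that the arm cannot do raises r.PlanningError and nothing moves.
- r.finish_job(): hands the job in; it is judged then, once.
Readings, each from a call of its own:
- r.current_time(): time.
- r.current_joints(): joint angles.
- r.current_dq(): joint speeds.
- r.current_effort(): joint torques, N m.
- r.current_eef_pos(): TCP position.
- r.current_tool_rot(): TCP orientation.
- r.current_force(): force on the tool from outside, world axes, zero at the start.
- r.current_torque(): the same for the moment, N m.
- r.current_opening(): finger opening in m.
- r.current_finger_force(): force on a finger pad.
Only numpy, scipy, OpenCV 4.12 (cv2) and the standard library are available. Lean on these libraries where they do the work, as an engineer would, in place of code of your own. Each camera call takes 0.05 s, during which the arm holds its last target. There are 200 camera calls.

TASK

Lay out the bench for the next piece: put the steel block in the middle of the black pad, square with the pad, and the brass anvil on top of it in the middle. Stand the orange, white and blue jars on the cork tray, each centred on its own ring, with the white jar between the other two and the orange jar on the left as the robot sees it. Leave the green jar, the yellow bottle and the cup of rivets where they stand.

Things in the scene. Friction and masses are not known exactly. Their poses are not given: they have to be found in the camera images.
- block: Square steel bench block, 55 x 55 x 25 mm, bright metal, about 0.6 kg. Origin: centre of its underside; x and y along its edges, z up. To be moved onto the black pad.
- puck: Round brass setting anvil, a solid disc 40 mm diameter, 22 mm tall, about 0.2 kg, with a small dark circle on its top. Origin: centre of its underside, z up. To be moved onto the steel block.
- orange_jar: Orange dye jar, cap and body orange with a pale label round the waist; 40 mm diameter (38 mm at the cap), 65 mm tall, about 110 g; screw cap is shut and part of the jar. Origin: centre of its underside, z up along its axis. To be moved to the tray's left ring.
- white_jar: White dye jar, cap and body white with a pale label round the waist; 40 mm diameter (38 mm at the cap), 65 mm tall, about 110 g; screw cap is shut and part of the jar. Origin: centre of its underside, z up along its axis. To be moved to the tray's middle ring.
- blue_jar: Blue dye jar, cap and body blue with a pale label round the waist; 40 mm diameter (38 mm at the cap), 65 mm tall, about 110 g; screw cap is shut and part of the jar. Origin: centre of its underside, z up along its axis. To be moved to the tray's right ring.
- pad: Square black rubber punching pad, 120 x 120 x 8 mm, fixed to the bench, with a thin white 75 mm square drawn about its centre. Origin: centre of its underside; x and y along its edges, z up; its top is at z = 8 mm.
- tray: Flat cork tray (a slab without rim), 90 x 230 x 8 mm, fixed to the bench, with three dark rings (54 mm outside diameter) in a row along its length. Origin: centre of its underside; y along its length, pointing to the robot's left, x along its width, away from the robot, z up; its top is at z = 8 mm. Ring centres at x = 0 and y = +75 mm (left), 0 (middle), -75 mm (right).
- green_jar: Green dye jar, cap and body green with a pale label round the waist; 40 mm diameter (38 mm at the cap), 65 mm tall, about 110 g; screw cap is shut and part of the jar. Origin: centre of its underside, z up along its axis. Not needed: leave it standing where it is.
- glue: Yellow glue bottle with a narrow neck and red tip, 44 mm diameter, 111 mm tall, 0.16 kg. Origin: centre of its underside, z up. Leave it standing where it is.
- rivet_cup: Aluminium cup full of copper rivets, 50 mm diameter, 43 mm tall, 0.2 kg. Origin: centre of its underside, z up. Leave it standing where it is.

How it is judged:
By the outcome, as a careful person would: the job done as asked, in the order asked, and still so for the second after the job is handed in, with the robot touching nothing.
It also fails if it takes over 136 s, if anything falls off the work surface, if the arm or the gripper's body presses on something with over 40 N, if the wrist force passes 120 N, or if a joint passes its speed limit or range.

## Working session

There is one attempt and no reset: what is moved stays moved. The work goes in short steps, each a Python script; the robot and the scene stay as the last script left them, time stands still between calls to the robot, and variables do not carry over. Pictures are saved under pics/ and viewed, at most 14 in all, crops included, and the job is handed in when it is done.

```bash
ls; mkdir -p pics
python3 - <<'E'
from cell import r, imaging
import cv2
for n in ("scene","top"):
    d=imaging.get_image(n); cv2.imwrite(f"pics/{n}0.png",d["img"][:,:,::-1])
    print(n,d["fx"],d["fy"],d["cx"],d["cy"],d["eye"],d["attitude"])
print(r.current_time(),r.current_tool_rot(),r.current_opening())
E
```

```text
pics
scene 509.0305871265191 509.0305871265191 324.6436529933642 199.95494584247652 [ 1.29541006 -0.38009637  0.91286896] [-137.00887835   -0.20123019   62.71588752]
top 422.25941208291476 422.25941208291476 320.1010810913972 196.91856064979552 [0.33427762 0.01202005 1.23301146] [-169.44216116    0.29529187  -88.81263896]
0.1 [-1.79895837e+02 -1.17783756e-02  1.54799534e+02] 0.08525354320855599
```

View pics/top0.png

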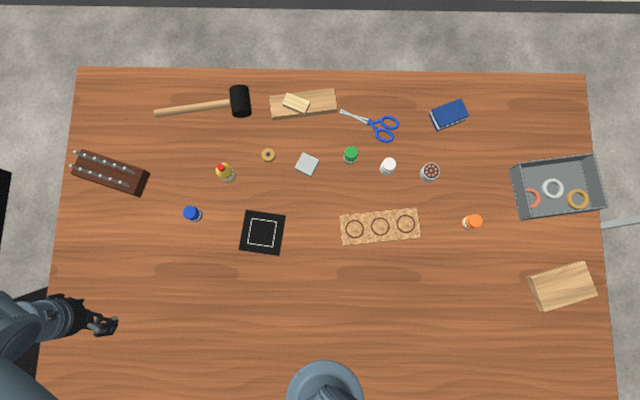

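View pics/scene0.png

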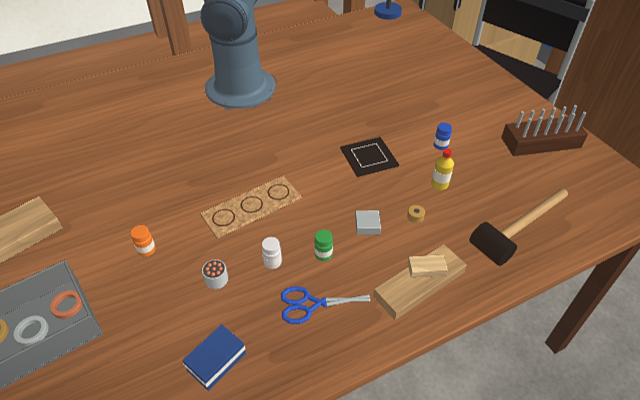

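The top view has +x up and +y left. It shows the pad at (262,232), tray (380,226), block (307,164), puck (268,155), blue jar (192,213), white (388,166), green (351,154), orange (473,221), glue (225,172) and cup (430,171). The scene view confirms all of these are standing upright.

```bash
cat > h.py <<'E'
from cell import r, imaging
import numpy as np, cv2
from scipy.spatial.transform import Rotation as Ro
def T(p,o):
    M=np.eye(4); M[:3,:3]=Ro.from_euler('xyz',o,degrees=True).as_matrix(); M[:3,3]=p; return M
def grab(n):
    if n=="wrist":
        W=T(r.current_eef_pos(),r.current_tool_rot()); d=imaging.get_image(n); d["M"]=W@d["tool_from_camera"]
    else:
        d=imaging.get_image(n); d["M"]=T(d["eye"],d["attitude"])
    return d
def cloud(d):
    z=d["z_map"]; v,u=np.mgrid[:400,:640]
    P=np.stack([(u-d["cx"])/d["fx"]*z,(v-d["cy"])/d["fy"]*z,z],-1)
    P=P@d["M"][:3,:3].T+d["M"][:3,3]; P[z==0]=np.nan; return P
def ray(d,uv,h):
    uv=np.atleast_2d(np.asarray(uv,float))
    D=np.c_[(uv[:,0]-d["cx"])/d["fx"],(uv[:,1]-d["cy"])/d["fy"],np.ones(len(uv))]@d["M"][:3,:3].T
    e=d["M"][:3,3]; return (e+D*((h-e[2])/D[:,2])[:,None])[:,:2]
def contour(mask):
    cs,_=cv2.findContours(mask.astype(np.uint8),cv2.RETR_EXTERNAL,cv2.CHAIN_APPROX_NONE)
    return max(cs,key=cv2.contourArea)[:,0,:]
def rect(d,mask,h):
    p=ray(d,contour(mask),h); (c,s,a)=cv2.minAreaRect((p*1000).astype(np.float32)); return np.array(c)/1000,np.round(s,1),a
def circ(d,mask,h):
    p=ray(d,contour(mask),h)*1000; (c,s,a)=cv2.fitEllipse(p.astype(np.float32)); return np.array(c)/1000,np.round(s,1)
def near(shape,u,v,w):
    m=np.zeros(shape,bool); m[max(0,v-w):v+w,max(0,u-w):u+w]=1; return m
E
python3 - <<'E'
from h import *
d=grab("top"); P=cloud(d); I=d["img"]; g=I.astype(int).max(-1); sh=g.shape
H=P[:,:,2]
print("table z",np.nanmedian(H[280:330,200:500]))
for n,u,v,h in [("block",307,164,.025),("puck",268,155,.022),("or",473,221,.065),("wh",388,166,.065),("blue",192,213,.065),("green",351,154,.065),("glue",225,172,.111),("cup",430,171,.043)]:
    w=near(sh,u,v,16)
    m=w&(H>h-(.006 if h<.05 else .008 if h<.1 else .03))
    p=P[m]; c,s=circ(d,m,h); print(n,m.sum(),"zmed",np.median(p[:,2]).round(4),"circ",c.round(4),s,"mean",p.mean(0).round(4))
    if n=="block": print(rect(d,m,h))
m=near(sh,262,232,28)&(g<60); print("pad",rect(d,m,.008))
hsv=cv2.cvtColor(I,cv2.COLOR_RGB2HSV)
m=near(sh,262,232,28)&(H>.005)&(H<.012);print("pad depth",rect(d,m,.008))
w=np.zeros(sh,bool);w[200:252,330:430]=1
m=w&(H>.005)&(H<.012);m=cv2.morphologyEx(m.astype(np.uint8),cv2.MORPH_OPEN,np.ones((3,3)));print("tray",rect(d,m,.008))
E
```

```text
table z 0.0007788361512113262
block 336 zmed 0.0253 circ [0.6598 0.0642] [60.7 63.1] mean [0.6596 0.0643 0.0254]
(array([0.65917773, 0.06414613]), array([55.7, 54.1]), 63.782894134521484)
puck 139 zmed 0.0225 circ [0.6872 0.1805] [37.  38.4] mean [0.6869 0.1804 0.0226]
or 150 zmed 0.0655 circ [ 0.4951 -0.4108] [34.5 37.6] mean [ 0.495  -0.4107  0.0652]
wh 142 zmed 0.065 circ [ 0.6531 -0.1727] [34.9 38.3] mean [ 0.6531 -0.1727  0.065 ]
blue 152 zmed 0.0656 circ [0.5031 0.3869] [35.8 37.9] mean [0.503  0.3867 0.0654]
green 137 zmed 0.065 circ [ 0.6852 -0.0639] [35.5 37. ] mean [ 0.6853 -0.064   0.0646]
glue 121 zmed 0.089 circ [0.6171 0.2907] [31.5 36.5] mean [0.6211 0.295  0.0954]
cup 193 zmed 0.0402 circ [ 0.6406 -0.297 ] [45.6 47.1] mean [ 0.6413 -0.2978  0.0405]
pad (array([0.45478107, 0.19026566]), array([116.8, 116.3]), 82.96566009521484)
pad depth (array([0.45517001, 0.19029117]), array([124.2, 122.2]), 82.96084594726562)
tray (array([ 0.48949377, -0.17613748]), array([79.5, 74. ]), 40.47465133666992)
```

Run:
```python
from h import *
import pickle
out={}
for n,p in [("pad",[.42,.19,.25]),("tray",[.46,-.176,.28]),("block",[.60,.064,.22])]:
    r.reach(p,[180,0,np.degrees(np.arctan2(p[1],p[0]))]); d=grab("wrist"); out[n]=d
    cv2.imwrite(f"pics/w_{n}.png",d["img"][:,:,::-1])
    print(n,r.current_time(),r.current_joints(),d["M"][:3,3],r.current_eef_pos(),"axis",d["M"][:3,2])
print(d["tool_from_camera"].round(4).tolist(),d["fx"])
pickle.dump(out,open("w.pkl","wb"))
cv2.imwrite("pics/w3.png",np.vstack([np.hstack([out["pad"]["img"],out["tray"]["img"]]),np.hstack([out["block"]["img"]]*2)])[::2,::2,::-1])
```

```text
pad 1.6 [ 1.65216595e+01  8.09279251e+00 -1.05743043e+01  7.13316386e+01
  1.37270847e-02  1.72078493e+02] [0.48675376 0.22060692 0.39266917] [0.41989762 0.19065573 0.24995593] axis [-0.26304791 -0.11958244 -0.95734311]
tray 3.0333 [-2.81986793e+01  1.13999214e+01 -2.13186414e+00  7.64888978e+01
  2.28606125e-02  1.72613053e+02] [ 0.52873792 -0.20127014  0.42255706] [ 0.46019757 -0.17477691  0.27991956] axis [-0.27000406  0.1021426  -0.95742608]
block 4.1833 [-3.42618783e-02  2.51248560e+01  8.35243824e+00  7.31864526e+01
 -3.21215676e-02  1.73977318e+02] [0.67278031 0.07091339 0.36307729] [0.59997292 0.06276705 0.22062819] axis [-0.28695354 -0.03183506 -0.95741537]
[[-0.0004, -0.9574, -0.2889, 0.0733], [1.0, -0.0006, 0.0008, 0.0001], [-0.0009, -0.2889, 0.9574, -0.1427], [0.0, 0.0, 0.0, 1.0]] 318.45205455323395
```

View pics/w3.png

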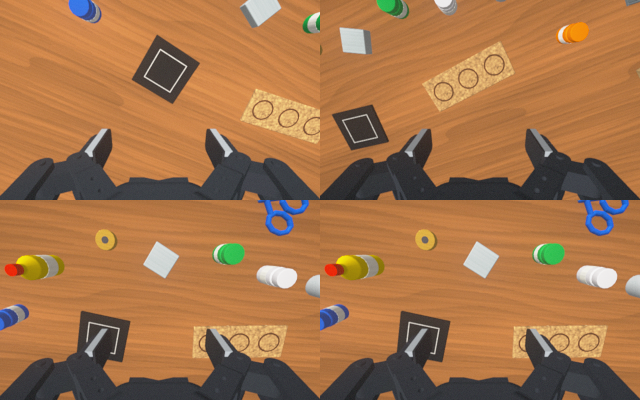

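The pad view shows the pad at about (332,138) full-res with its white square. The tray view shows three rings at about (246,183), (296,156) and (348,132). The block view shows the block at about (322,118), tilted, with nothing close to it.

Run:
```python
from h import *
import pickle
o=pickle.load(open("w.pkl","rb"))
d=o["pad"];I=d["img"].astype(int);g=I.max(-1);sh=g.shape
m=near(sh,332,138,80)&(g<75); print("pad",rect(d,m,.008))
w=near(sh,332,138,45)&(I.min(-1)>120); print("white",rect(d,w,.008))
d=o["tray"];I=d["img"].astype(int);g=I.max(-1);P=cloud(d)
print("z table",np.nanmedian(cloud(o["pad"])[60:90,150:200,2]),"tray z",np.nanmedian(P[140:150,260:280,2]),"pad z",np.nanmedian(cloud(o["pad"])[132:142,326:338,2]))
R=[]
for u,v in [(246,183),(296,156),(348,132)]:
    m=near(sh,u,v,32)&(g<110)
    m=cv2.morphologyEx(m.astype(np.uint8),cv2.MORPH_CLOSE,np.ones((5,5)))
    c,s=circ(d,m,.008); R.append(c); print("ring",c.round(4),s)
R=np.array(R); print(np.diff(R,axis=0),np.linalg.norm(np.diff(R,axis=0),axis=1),R.mean(0))
d=o["block"];P=cloud(d);H=P[:,:,2]
m=near(sh,322,118,50)&(H>.02)&(H<.03); print("block",rect(d,m,.025),np.median(H[m]))
m=near(sh,210,80,40)&(H>.017)&(H<.027); print("puck",circ(d,m,.022),np.median(H[m]))
```

```text
pad (array([0.45617206, 0.18935474]), array([115.3, 115.4]), 82.84567260742188)
white (array([0.45570901, 0.18900317]), array([77. , 77.1]), 82.79827880859375)
z table 3.8174930012013775e-05 tray z 0.008170005110631956 pad z 0.008370749498313679Traceback (most recent call last):
  File "<stdin>", line 13, in <module>
  File "h.py", line 26, in circ
    p=ray(d,contour(mask),h)*1000; (c,s,a)=cv2.fitEllipse(p.astype(np.float32)); return np.array(c)/1000,np.round(s,1)
            ~~~~~~~^^^^^^
  File "h.py", line 22, in contour
    return max(cs,key=cv2.contourArea)[:,0,:]
           ~~~^^^^^^^^^^^^^^^^^^^^^^^^
ValueError: max() iterable argument is empty
```

Run:
```python
from h import *
import pickle
o=pickle.load(open("w.pkl","rb"))
d=o["tray"];I=d["img"].astype(int);g=I.max(-1);sh=g.shape
def rings(d,cs,h=.008):
    g=d["img"].max(-1); R=[]
    for u,v in cs:
        m=near(g.shape,u,v,27)&(g<150)
        print(np.percentile(g[v-27:v+27,u-27:u+27],[2,10,20,50]),m.sum())
        m=cv2.morphologyEx(m.astype(np.uint8),cv2.MORPH_CLOSE,np.ones((5,5)))
        c,s=circ(d,m,h); R.append(c); print("ring",c.round(4),s)
    R=np.array(R); print(np.linalg.norm(np.diff(R,axis=0),axis=1),R.mean(0))
rings(d,[(246,183),(296,156),(348,132)])
H=cloud(d)[:,:,2]; w=np.zeros(sh,bool);w[70:230,190:400]=1
hsv=cv2.cvtColor(d["img"],cv2.COLOR_RGB2HSV)
print("tray depth",rect(d,cv2.morphologyEx((w&(H>.005)&(H<.015)).astype(np.uint8),cv2.MORPH_OPEN,np.ones((5,5))),.008))
d=grab("top")
rings(d,[(355,229),(380,226),(405,224)])if 0 else None
d=o["block"];P=cloud(d);H=P[:,:,2]
m=near(sh,322,118,50)&(H>.02)&(H<.03); print("block",rect(d,m,.025),np.median(H[m]))
m=near(sh,210,80,40)&(H>.017)&(H<.027); print("puck",circ(d,m,.022),np.median(H[m]))
```

```text
[135. 172. 199. 217.] 176
ring [ 0.4706 -0.0794] [49.8 50. ]
[134. 168. 201. 219.] 185
ring [ 0.4795 -0.154 ] [50.5 50.9]
[131. 162. 196. 218.] 210
ring [ 0.4885 -0.2286] [50.6 50.9]
[0.07515501 0.07510142] [ 0.47954802 -0.15397044]
tray depth (array([ 0.47941599, -0.15421544]), array([ 89.6, 228.9]), 6.802381992340088)
block (array([0.65928766, 0.0636834 ]), array([54.6, 54.5]), 63.99535369873047) 0.02509869952728655
puck (array([0.68726654, 0.17894128]), array([38.4, 39.5])) 0.021970860594801467
```

```bash
cat >> h.py <<'E'
def pose(p,yaw):
    """orientation for closing-line yaw (mod 180) that has IK and keeps joint 6 closest to now"""
    best=None; q0=r.current_joints()
    for y in (yaw,yaw+180,yaw-180):
        o=[180,0,(y+180)%360-180]; q=r.ik(p,o)
        if q is not None and (best is None or abs(q[5]-q0[5])<best[0]): best=(abs(q[5]-q0[5]),o)
    return best[1]
def pick(xy,z,yaw,effort,clear=.13,opening=.085):
    o=pose([*xy,z],yaw); r.gripper_to(opening); r.reach([*xy,clear],o)
    r.servo_line([*xy,z],o,rate=.12); r.gripper_to(0,effort)
    print("grip",r.current_opening(),r.current_finger_force(),r.current_eef_pos(),r.current_time())
    z0=r.current_eef_pos()[2]; r.servo_line([*xy,clear],o,rate=.2); print("lifted",r.current_opening(),r.current_force()); return z0
def place(xy,z,yaw,clear=.14,up=.15,opening=.085):
    o=pose([*xy,z],yaw); r.reach([*xy,clear],o); r.servo_line([*xy,z+.015],o,rate=.15); r.sleep(.2)
    s=r.servo_line([*xy,z-.004],o,rate=.03,f_stop=6); e=r.current_eef_pos()
    r.gripper_to(opening); print("placed",s,e,"want z",z,r.current_tool_rot(),r.current_time())
    r.servo_line([*xy,up],o,rate=.2)
E
python3 - <<'E'
from h import *
z=pick([.6592,.0638],.005,-26,50)
place([.4558,.1893],.008+z,-7.2)
p=[.40,.16,.24]; r.reach(p,pose(p,22)); r.sleep(.2); d=grab("wrist")
cv2.imwrite("pics/b1.png",d["img"][:,:,::-1])
P=cloud(d);H=P[:,:,2]; m=(H>.028)&(H<.038)&(abs(P[:,:,0]-.456)<.06)&(abs(P[:,:,1]-.19)<.06)
print("block",rect(d,m,.033),np.median(H[m]))
g=d["img"].max(-1); m=(abs(P[:,:,0]-.456)<.075)&(abs(P[:,:,1]-.19)<.075)&((g<75)|(H>.015)); print("pad",rect(d,m,.008))
E
```

```text
grip 0.053866379017082154 56.437976360321045 [0.66014043 0.064198   0.00616691] 8.2417
lifted 0.05369439848872177 [-0.53321555  0.82322969 -6.89350507]
placed True [0.45568658 0.18929546 0.01414973] want z 0.014166910658186427 [-179.90862294   -0.22348977  172.79672506] 11.9917
block (array([0.45404187, 0.18853865]), array([55.1, 55.3]), 83.2109603881836) 0.03290560714512869
pad (array([0.71293646, 0.19964606]), array([318.3, 261. ]), 75.59764862060547)
```

View pics/b1.png

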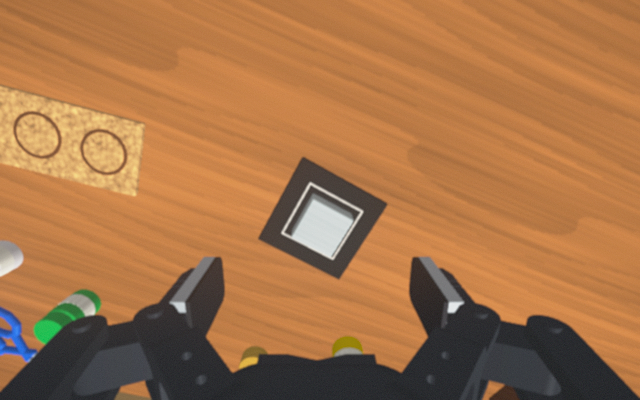

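The block sits inside the white square on the pad, around (323,225). I'll measure the pad and block in this same image, since the camera is now turned half round.

```bash
cat >> h.py <<'E'
def chk():
    d=grab("wrist"); P=cloud(d);H=P[:,:,2]; I=d["img"].astype(int); g=I.max(-1)
    n=(abs(P[:,:,0]-.456)<.08)&(abs(P[:,:,1]-.19)<.08); 
    k=n&(H>.028)&(H<.038); print("block",rect(d,k,.033))
    print("pad",rect(d,n&(g<75)&(H<.012),.008)); print("white",rect(d,n&(I.min(-1)>120)&(H<.012),.008)); return d
E
python3 - <<'E'
from h import *
chk()
E
```

```text
block (array([0.45420529, 0.18847946]), array([55.2, 55.6]), 83.1302261352539)
pad (array([0.45431726, 0.18865005]), array([115.1, 115.2]), 82.96170806884766)
white (array([0.45590579, 0.18919232]), array([77.1, 76.9]), 82.88875579833984)
```

Run:
```python
from h import *
p=[.42,.18,.2]; r.reach(p,[180,0,22]); r.sleep(.3); d=chk(); print(r.current_eef_pos(),r.current_time())
cv2.imwrite("pics/b2.png",d["img"][60:260,180:480,::-1].repeat(2,0).repeat(2,1))
```

```text
block (array([0.45521982, 0.18872629]), array([54.7, 54.7]), 82.9142837524414)
pad (array([0.45601331, 0.18747589]), array([111.9, 115.9]), 82.62496948242188)
white (array([0.4556438 , 0.18908725]), array([76.8, 76.9]), 82.85626220703125)
[0.42002069 0.17999851 0.20001323] 16.7333
```

View pics/b2.png

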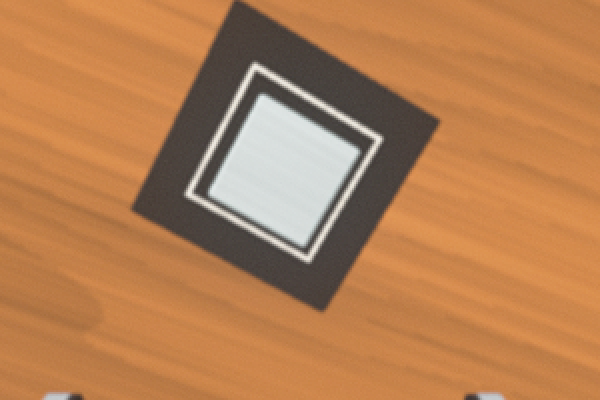

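Averaged over both views, the block is within about 1 mm and 0.2° of the pad centre, which is good. Next is the anvil.

Run:
```python
from h import *
p=[.63,.165,.17]; r.reach(p,[180,0,15]); r.sleep(.3); d=grab("wrist"); P=cloud(d);H=P[:,:,2]
m=(H>.018)&(H<.027)&(abs(P[:,:,0]-.687)<.04)&(abs(P[:,:,1]-.18)<.04)
c,s=circ(d,m,.022); print("puck",c,s,np.median(H[m]))
if np.linalg.norm(c-[.6873,.1797])<.004 and abs(s-39).max()<2.5:
    z=pick(c,.005,15,40,clear=.1)
    place([.4549,.1888],.033+z,-7.2+15)
    p=[.42,.18,.2]; r.reach(p,[180,0,22]); r.sleep(.3); d=chk(); P=cloud(d);H=P[:,:,2]
    m=(H>.05)&(H<.06)&(abs(P[:,:,0]-.455)<.04)&(abs(P[:,:,1]-.19)<.04); print("puck",circ(d,m,.055),np.median(H[m]))
    cv2.imwrite("pics/p1.png",d["img"][60:260,180:480,::-1].repeat(2,0).repeat(2,1))
print(r.current_time())
```

```text
puck [0.68754041 0.17988101] [38.4 38.6] 0.02216608403594289
grip 0.03802437516604026 40.44843943789601 [0.68807823 0.18013424 0.00591868] 20.0583
lifted 0.038137855793816705 [-0.5702857   0.9658134  -2.65981214]
placed True [0.45479981 0.18879552 0.03883662] want z 0.03891868160580952 [-1.79984498e+02 -1.22284894e-01 -1.72200041e+02] 25.125
block (array([0.45523889, 0.18871173]), array([54.7, 54.7]), 82.90435028076172)
pad (array([0.45581   , 0.18597612]), array([108.9, 115.8]), 82.94891357421875)
white (array([0.45570383, 0.18910173]), array([76.7, 77. ]), 82.8719711303711)
puck (array([0.45444022, 0.18825694]), array([38.4, 38.7])) 0.05519335339891199
28.6333
```

View pics/p1.png

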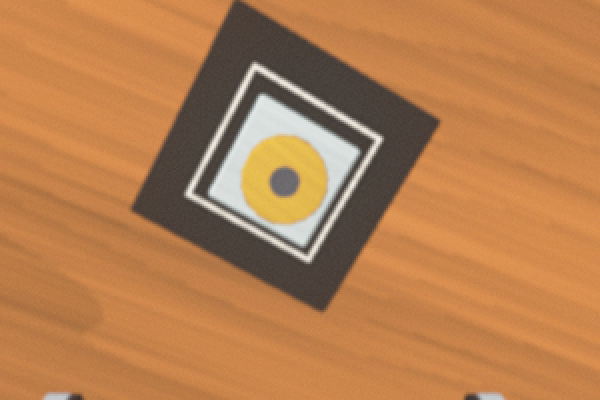

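The anvil is centred on the block to within 1 mm. Now the jars, orange first.

```bash
cat >> h.py <<'E'
RING=dict(left=(.4706,-.0794),mid=(.4795,-.1540),right=(.4885,-.2286))
def jar(xy,ring,hi=.2):
    xy=np.array(xy); p=[*(xy*(1-.06/np.linalg.norm(xy))),.22]; r.reach(p,[180,0,np.degrees(np.arctan2(xy[1],xy[0]))]); r.sleep(.3)
    d=grab("wrist"); P=cloud(d);H=P[:,:,2]
    m=(H>.06)&(H<.07)&(np.hypot(P[:,:,0]-xy[0],P[:,:,1]-xy[1])<.035); c,s=circ(d,m,.065); print("jar",c,s,np.median(H[m]))
    assert np.linalg.norm(c-xy)<.005 and abs(s-37).max()<3
    z=pick(c,.015,97,40,clear=hi); place(RING[ring],.008+z,97,clear=hi,up=.2)
E
python3 - <<'E'
from h import *
jar((.4951,-.4108),"left")
jar((.6531,-.1727),"mid")
E
```

```text
jar [ 0.49389313 -0.41241589] [36.3 36.4] 0.0650270366283196
grip 0.038875794213146624 40.67439854785334 [ 0.49420201 -0.41268961  0.01545509] 35.4167
lifted 0.03867819179534848 [-0.59723609  0.73414134 -0.46958928]
placed True [ 0.47047876 -0.0793543   0.02340612] want z 0.023455093481898462 [-1.79906620e+02 -4.08485185e-02  9.69995752e+01] 40.225
jar [ 0.6531261 -0.1741584] [36.4 36.4] 0.0651108515896815
grip 0.03913494812271707 40.6110960803926 [ 0.65355819 -0.17427275  0.01552028] 47.3583
lifted 0.038920915150816505 [ 0.42801639  0.20532245 -2.44592395]
placed True [ 0.47936452 -0.15395634  0.02343935] want z 0.02352027833110315 [-1.79899252e+02 -6.24956899e-02  9.70014496e+01] 51.625
```

Run:
```python
from h import *
jar((.5031,.3869),"right")
p=[.42,-.154,.3]; r.reach(p,[180,0,6.8]); r.sleep(.4); d=grab("wrist"); P=cloud(d);H=P[:,:,2]
for n,c in RING.items():
    m=(H>.068)&(H<.078)&(np.hypot(P[:,:,0]-c[0],P[:,:,1]-c[1])<.035); print(n,np.array(c),circ(d,m,.073),np.median(H[m]))
cv2.imwrite("pics/t1.png",d["img"][:,:,::-1]); t=imaging.get_image("top"); cv2.imwrite("pics/top1.png",t["img"][:,:,::-1])
print(r.current_time())
```

```text
jar [0.50342825 0.38774414] [36.5 36.6] 0.06511391037919995
grip 0.03901541531856671 40.56788377929479 [0.50383424 0.38795682 0.0155302 ] 58.2083
lifted 0.0388466065030481 [-0.0639252  -0.48759208 -0.91231008]
placed True [ 0.48836459 -0.22854216  0.0234466 ] want z 0.02353020275211391 [-1.79904728e+02 -7.54543165e-02  9.69985009e+01] 63.95
left [ 0.4706 -0.0794] (array([ 0.47004733, -0.08002158]), array([36.3, 36.8])) 0.0729899053020199
mid [ 0.4795 -0.154 ] (array([ 0.4788194 , -0.15395859]), array([36.2, 36.4])) 0.07305938303349671
right [ 0.4885 -0.2286] (array([ 0.48775259, -0.22798518]), array([36.4, 37. ])) 0.0731760515906828
66.9333
```

View pics/t1.png

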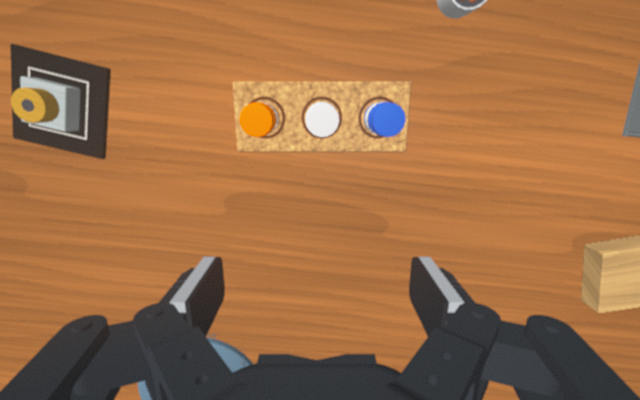

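View pics/top1.png

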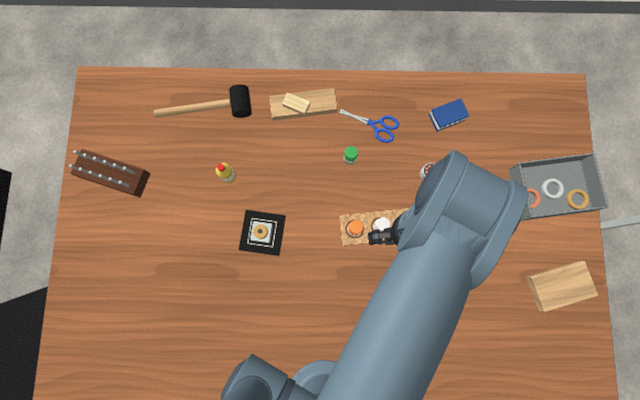

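The tray view shows the orange (257,118), white (322,118) and blue (385,118) jars standing on their rings. The top view shows the anvil on the block on the pad at (262,232), with the green jar and yellow bottle unmoved; the arm partly hides the cup, but the tray view shows it standing.

```bash
python3 -c "
from cell import r
print(r.finish_job())"
```

```text
the job is handed in; nothing more can be done
None
```

The job is handed in after about 67 s: the block is square on the pad with the anvil centred on it, the orange, white and blue jars stand left to right on their rings, all within about 1 mm by the cameras, and the green jar, yellow bottle and rivet cup were not touched.

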